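# Make up the fitting kits for two furniture repairs

## Task

Make up the kits of fittings for two repairs from the stock on the bench. The sideboard's kit goes in the tray with one long and one short pocket: the bow pull in the long pocket and the larger turned knob in the short one; the tool cart's kit goes in the tray with three equal pockets: the smaller knob, the smaller castor and the levelling foot, one to a pocket in any arrangement. Stand every fitting down flat on its pocket floor, the same way up as it stands now and about in the middle of its pocket, and leave the larger castor and the bun foot where they stand in the stock.

Things in the scene. Friction and masses are not known exactly. Their poses are not given: they have to be found in the camera images.
- tray_two: Plywood kit tray, fixed to the bench, 82 (x) by 234 (y) mm outside, grey lining; walls and dividers are 6 mm thick and end 17 mm above the bench, the pocket floors lie 5 mm above the bench. Origin: centre of its underside, on the bench; z up, y along its long side. Two pockets, each 70 mm wide (x): the long one is 146 mm in y, centred at y = +38 mm; the short one is 70 mm in y, centred at y = -76 mm.
- tray_three: Plywood kit tray, fixed to the bench, 82 (x) by 234 (y) mm outside, grey lining; walls and dividers are 6 mm thick and end 17 mm above the bench, the pocket floors lie 5 mm above the bench. Origin: centre of its underside, on the bench; z up, y along its long side. Three pockets, each 70 by 70 mm, centred at y = -76, 0 and +76 mm.
- knob_large: The larger turned beech knob, 50 mm across its head and 45 mm high, standing on its 34 mm foot; the head's straight edge, 27 to 39 mm up, is the place to grip. Origin: centre of its underside; z up.
- knob_small: The smaller turned beech knob, 32 mm across its head and 37 mm high, standing on its 22 mm foot; the head's straight edge, 21 to 32 mm up, is the place to grip. Origin: centre of its underside; z up.
- pull: Steel bow pull: a round bar, 12 mm thick and 108 mm long along its own y, its axis 29 mm up and its top 35 mm up, standing on two posts 43 mm either side of the middle with 22 mm round feet. Grip it across the middle of the bar. Origin: centre of its underside; z up.
- castor_small: The smaller plate castor, standing on its plate with the wheel up, 54 mm high: plate 52 (x) by 42 (y) by 3 mm, black wheel 40 mm across and 18 mm wide with its axle along y, 8 mm off the plate's centre towards +x and 34 mm up. The flat fork cheeks are 28 mm apart over their outsides (y), 22 mm long (x, centred at +8 mm) and reach from 10 to 39 mm up: grip across them. Origin: centre of the plate's underside; z up.
- castor_large: The larger plate castor, which stays in the stock: standing on its plate with the wheel up, 84 mm high, plate 76 (x) by 60 (y) mm, wheel 65 mm across, 12 mm off the plate's centre towards +x. Origin: centre of the plate's underside; z up.
- level_foot: Levelling foot: black plastic foot 44 mm across and 13 mm high, a nut on it up to 20 mm, and an upright steel stud 10 mm thick that reaches 62 mm up. Grip the stud. Origin: centre of its underside; z up.
- bun_foot: Bun foot of turned beech, which stays in the stock: 62 mm across, 55 mm high, with an 8 mm steel screw upright on top that ends 81 mm up. Origin: centre of its underside; z up.
Not all that is in view belongs to the job. Leave any orange look-alike of the pull alone.

How it is judged (in metres and radians):
At the end, for the whole second after the job is handed in: Off pocket centres per axis: pull 30 mm (long pocket; bar along it to 0.5 rad); large knob 25 mm (short pocket); small knob, small castor, levelling foot 27 mm, one per pocket; all on the floor (+-3 mm), tilt under 0.12 rad, at rest; large castor and bun foot upright, moved under 30 mm (y of pull in the frame of tray_two between 0.008 and 0.068 m and x of pull in the frame of tray_two between -0.03 and 0.03 m and angle between the y axis of pull and the y axis of tray_two, either way round below 0.5 rad and z of pull in the frame of tray_two between 0.002 and 0.008 m and angle between each of pull, knob_large, knob_small, castor_small, level_foot, castor_large, bun_foot's own z axis and vertical below 0.12 rad and linear speed of each of pull, knob_large, knob_small, castor_small, level_foot, castor_large, bun_foot below 0.02 m/s and angular speed of each of pull, knob_large, knob_small, castor_small, level_foot below 0.2 rad/s and y of knob_large in the frame of tray_two between -0.101 and -0.051 m and x of knob_large in the frame of tray_two between -0.025 and 0.025 m and z of knob_large in the frame of tray_two between 0.002 and 0.008 m and (((y of knob_small in the frame of tray_three between -0.103 and -0.049 m and x of knob_small in the frame of tray_three between -0.027 and 0.027 m) and (y of castor_small in the frame of tray_three between -0.027 and 0.027 m and x of castor_small in the frame of tray_three between -0.027 and 0.027 m) and (y of level_foot in the frame of tray_three between 0.049 and 0.103 m and x of level_foot in the frame of tray_three between -0.027 and 0.027 m)) or ((y of knob_small in the frame of tray_three between -0.103 and -0.049 m and x of knob_small in the frame of tray_three between -0.027 and 0.027 m) and (y of level_foot in the frame of tray_three between -0.027 and 0.027 m and x of level_foot in the frame of tray_three between -0.027 and 0.027 m) and (y of castor_small in the frame of tray_three between 0.049 and 0.103 m and x of castor_small in the frame of tray_three between -0.027 and 0.027 m)) or ((y of castor_small in the frame of tray_three between -0.103 and -0.049 m and x of castor_small in the frame of tray_three between -0.027 and 0.027 m) and (y of knob_small in the frame of tray_three between -0.027 and 0.027 m and x of knob_small in the frame of tray_three between -0.027 and 0.027 m) and (y of level_foot in the frame of tray_three between 0.049 and 0.103 m and x of level_foot in the frame of tray_three between -0.027 and 0.027 m)) or ((y of castor_small in the frame of tray_three between -0.103 and -0.049 m and x of castor_small in the frame of tray_three between -0.027 and 0.027 m) and (y of level_foot in the frame of tray_three between -0.027 and 0.027 m and x of level_foot in the frame of tray_three between -0.027 and 0.027 m) and (y of knob_small in the frame of tray_three between 0.049 and 0.103 m and x of knob_small in the frame of tray_three between -0.027 and 0.027 m)) or ((y of level_foot in the frame of tray_three between -0.103 and -0.049 m and x of level_foot in the frame of tray_three between -0.027 and 0.027 m) and (y of knob_small in the frame of tray_three between -0.027 and 0.027 m and x of knob_small in the frame of tray_three between -0.027 and 0.027 m) and (y of castor_small in the frame of tray_three between 0.049 and 0.103 m and x of castor_small in the frame of tray_three between -0.027 and 0.027 m)) or ((y of level_foot in the frame of tray_three between -0.103 and -0.049 m and x of level_foot in the frame of tray_three between -0.027 and 0.027 m) and (y of castor_small in the frame of tray_three between -0.027 and 0.027 m and x of castor_small in the frame of tray_three between -0.027 and 0.027 m) and (y of knob_small in the frame of tray_three between 0.049 and 0.103 m and x of knob_small in the frame of tray_three between -0.027 and 0.027 m))) and z of knob_small in the frame of tray_three between 0.002 and 0.008 m and z of castor_small in the frame of tray_three between 0.002 and 0.008 m and z of level_foot in the frame of tray_three between 0.002 and 0.008 m and distance of each of castor_large, bun_foot from where it was at the start of the episode below 0.03 m); the robot touches nothing.
It fails at once if the larger castor was moved from its place in the stock (distance of castor_large from where it was at the start of the episode above 0.03 m or angle between castor_large's own z axis and vertical above 0.4 rad).
It fails at once if the bun foot was moved from its place in the stock (distance of bun_foot from where it was at the start of the episode above 0.03 m or angle between bun_foot's own z axis and vertical above 0.4 rad).
It also fails if it takes over 112 s, if anything falls off the work surface, if the arm or the gripper's body presses on something with over 40 N, if the wrist force passes 120 N, or if a joint passes its speed limit or range.

## Robot

A 7-joint arm with a two-finger parallel gripper is mounted at the origin on the work surface. World frame = base frame: x ahead of the robot, y to its left, z up, the work surface at z = 0. Lengths are in m, angles in degrees, forces in N, time in s.
With the tool pointing down it reaches from about 0.4 to 0.75 m from the base axis. Payload 19.5 kg.
Tool frame: the origin (TCP) lies on the centre line of the jaws, within the pads' length; the fingertips stand 14 mm ahead of it and the grasp point (between the pads) lies 5 mm behind it (tip_extent is the distance from the TCP to the fingertips, in m); z points along the fingers, y is the line along which they close (so a half turn about z gives the same grasp; the last joint's range is limited). The gripper opens to 85 mm and grips with 20 to 120 N. Pads are 22 mm wide; open, the fingers measure 114 mm over their backs; the gripper's body (76 mm by 85 mm) begins 54 mm behind the grasp point. The pads swing forward as they close: fully open they stand 13 mm farther back than shut.
Start: joints at [69.861, 40.479, -1.581, 85.061, 1.261, 54.483, -4.326], TCP at [0.175, -0.548, 0.245] pointing down, gripper open.
Joint ranges: [-155.06, 155.06], [-18.47, 123.98], [-90, 86.84], [0, 140.48], [-83.41, 263.41], [0, 116], [-161.91, 161.91]. Speed limits (degrees/s): [108.29, 108.29, 147.25, 147.25, 172.46, 172.46, 172.46].

## Interface

Orientations are given as [roll, pitch, yaw] about the fixed x, y, z axes, in that order (R = Rz(yaw) Ry(pitch) Rx(roll)).
In Python, from workcell import * gives the robot as it stands.
- The arm moves only by the tool move_arm, never from a script. Its argument "deltas" is a list of rows, each a list of 7 numbers: the shift along the tool's x, y, z in mm, then the turn, a rotation vector about the tool's x, y, z in rad, then the opening in per cent of the stroke, from 0 (shut) to 100 (fully open). In form: [[x, y, z, ax, ay, az, claw], ...]. A call has 1 to 20 rows; each row is the pose to reach, as a shift and turn from the pose commanded when the call began, along the tool's axes at that moment; what a row does not reach only later rows make up. A row lasts 1/8 s, in which the tool goes at most 62.5 mm and 10.7 degrees, less where a joint would pass 70% of its speed; a pose out of reach is approached as far as the arm can. A call with a gripper value outside its range is refused whole. The fingers move at their own pace and stop on an object; "newtons" is the grip in N (left out, the last holds). Time passes only in rows, so rows that repeat a pose let the fingers close. It gives the time, the measured TCP pose, the force, the opening and the grip force at its end, in the units of the state.
- observe(): the state, without advancing time (a new reading comes with each control period).
- snapshot(name): name is "scene" or "top" or "wrist"; returns (picture, depth): 480x640x3 uint8, blue, green, red; 480x640 float32, m along the optical axis (not along the pixel's ray), 0 where there is no reading.
- camera_params(name): a dict with "mtx" (3x3 intrinsics, pixels), "extrinsics" (4x4, takes a point from camera to world coordinates). Camera axes: x right, y down, z forward; pixel columns grow to the right and rows downward; lengths in m; the calibration is good to about 2 mm. A picture is of the moment at which its call begins: read the wrist's pose just before it. camera_params takes no time and is no camera call; for the wrist camera it gives the pose at the moment of the call.
- job_done(): hands the job in; it is judged then, once.
The state is a dict: "time_s": time; "joint_positions": joint angles; "joint_velocities": joint speeds; "joint_torque": joint torques, N m; "tcp_pos": TCP position; "tcp_rot": TCP orientation; "force": force on the tool from outside, world axes, zero at the start; "ft_torque": the same for the moment, N m; "grip_width": finger opening in m; "gripper_force": force on a finger pad.
Only numpy, scipy, OpenCV 4.12 (cv2) and the standard library are available. Lean on these libraries where they do the work, as an engineer would, in place of code of your own. Each camera call takes 0.05 s, during which the arm holds its last target. There are 200 camera calls.

## Working session

There is one attempt and no reset: what is moved stays moved. The work goes in short steps, Python scripts to look and compute and a tool call to move; the robot and the scene stay as the last step left them, time stands still between calls to the robot, and variables do not carry over. Pictures are saved under pics/ and viewed, at most 14 in all, crops included, and the job is handed in when it is done.

Besides the shell and the picture viewer there is one more tool, called after "Call:" in YAML: its name, and indented under it one key for each argument. move_arm: Moves the arm, as the interface text tells. Its arguments: {"type":"object","properties":{"deltas":{"type":"array"},"newtons":{"type":"number"}},"required":["deltas"]}

```bash
mkdir -p pics
cat > h.py <<'E'
from workcell import *
import numpy as np, cv2
def snap(n,f):
    im,d=snapshot(n); p=camera_params(n); cv2.imwrite('pics/'+f+'.png',im)
    np.savez('pics/'+f+'.npz',d=d,K=p['mtx'],T=p['extrinsics'],im=im); return im,d
def world(f):
    z=np.load('pics/'+f+'.npz'); d=z['d'];K=z['K'];T=z['T']
    v,u=np.mgrid[:480,:640]; P=np.stack([(u-K[0,2])/K[0,0]*d,(v-K[1,2])/K[1,1]*d,d,np.ones_like(d)],-1)@np.array(T).T
    P[d<=0]=np.nan; return P[...,:3]
E
python3 - <<'E'
from h import *
print(observe()['tcp_pos'],observe()['tcp_rot'])
for n in('top','scene'):
    snap(n,n+'0'); p=camera_params(n); print(np.round(p['extrinsics'],3).tolist(),np.round(p['mtx'],0).tolist())
E
```

```text
[ 0.17521877 -0.54739776  0.24484495] [-1.79938860e+02  2.10666383e-03  1.77478334e+01]
[[-0.008, -0.981, 0.195, 0.193], [-1.0, 0.004, -0.019, -0.055], [0.018, -0.195, -0.981, 1.607], [0.0, 0.0, 0.0, 1.0]] [[613.0, 0.0, 316.0], [0.0, 613.0, 242.0], [0.0, 0.0, 1.0]]
[[0.63, 0.557, -0.541, 0.978], [0.777, -0.442, 0.449, -0.495], [0.011, -0.703, -0.711, 0.726], [0.0, 0.0, 0.0, 1.0]] [[452.0, 0.0, 321.0], [0.0, 452.0, 239.0], [0.0, 0.0, 1.0]]
```

View pics/top0.png

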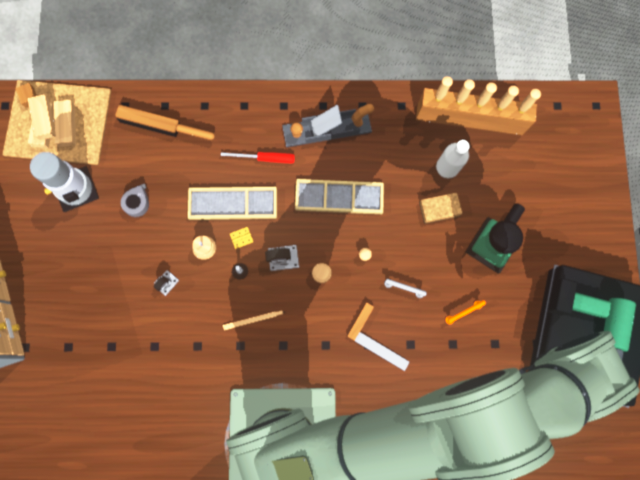

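View pics/scene0.png

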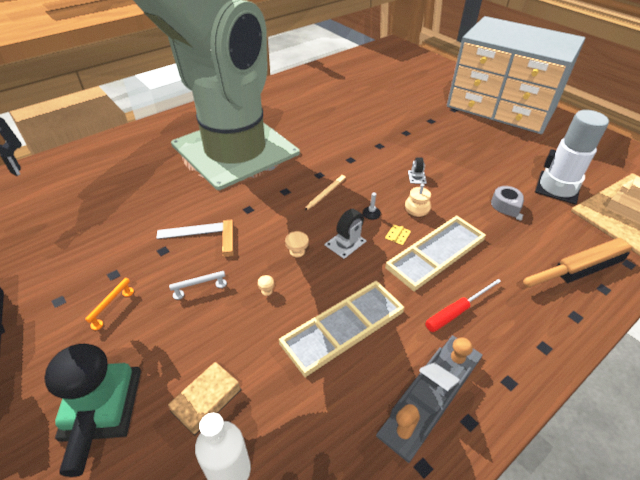

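The pull is the silver bow at top (405,288). Its look-alikes are the orange bow (466,312) and the wooden stick (252,320).

- **Knobs:** large (321,272), small (365,255), with the bun foot (204,247) similar.
- **Castors:** small (167,284), large (283,257).
- **Levelling foot:** (240,270).
- **Trays:** two (232,203) with its long pocket to the left (+y), three (340,196).

Next I'll measure from the two views and check the choices in a crop.

Run:
```python
from h import *
im=cv2.imread('pics/top0.png')
cv2.imwrite('pics/c1.png',cv2.resize(im[170:330,140:440],None,fx=2.66,fy=2.66,interpolation=cv2.INTER_CUBIC))
P={c:world(c+'0') for c in('top','scene')}
S={'knobL':((321,272),(297,243)),'knobS':((365,255),(266,285)),'pull':((405,288),(198,283)),'casS':((167,284),(418,170)),'casL':((283,257),(348,230)),'lev':((240,270),(372,206)),'bun':((204,247),(419,203))}
for n,(a,b) in S.items():
    c=P['top'][a[1],a[0]]; print(n,'seed',np.round(c,3))
    for k in P:
        Q=P[k].reshape(-1,3); m=(np.hypot(*(Q[:,:2]-c[:2]).T)<.075)&(Q[:,2]>.008)&(Q[:,2]<.12)
        # connected blob around seed pixel
        lab=cv2.connectedComponents(m.reshape(480,640).astype(np.uint8))[1]
        s=a if k=='top' else b; l=lab[s[1],s[0]]
        if l==0: print(k,'seed off');continue
        q=P[k][lab==l]; t=q[q[:,2]>q[:,2].max()-.012]
        print(k,len(q),'min',np.round(q.min(0),3),'max',np.round(q.max(0),3),'mid',np.round((q.min(0)+q.max(0))/2,3),'topmid',np.round((t.min(0)+t.max(0))/2,3))
for n,s in (('two',(232,203)),('three',(340,196))):
    c=P['top'][s[1],s[0]]
    for k in P:
        Q=P[k].reshape(-1,3); m=(abs(Q[:,0]-c[0])<.075)&(abs(Q[:,1]-c[1])<.15)&(Q[:,2]>.0125)&(Q[:,2]<.022)
        lab,st=cv2.connectedComponentsWithStats(m.reshape(480,640).astype(np.uint8))[1:3]; l=1+st[1:,4].argmax()
        q=P[k][lab==l]; r=cv2.minAreaRect((q[:,:2]*1000).astype(np.float32)); print(n,k,r,q[:,2].mean())
```

```text
knobL seed [ 0.424 -0.098  0.045]
top 300 min [ 0.399 -0.122  0.008] max [ 0.453 -0.073  0.057] mid [ 0.426 -0.097  0.033] topmid [ 0.423 -0.098  0.051]
scene 393 min [ 0.4   -0.128  0.009] max [ 0.448 -0.079  0.048] mid [ 0.424 -0.104  0.028] topmid [ 0.424 -0.104  0.042]
knobS seed [ 0.469 -0.213  0.039]
top 120 min [ 0.459 -0.227  0.012] max [ 0.49  -0.198  0.047] mid [ 0.474 -0.213  0.029] topmid [ 0.473 -0.213  0.041]
scene 214 min [ 0.456 -0.233  0.008] max [ 0.489 -0.202  0.039] mid [ 0.473 -0.217  0.023] topmid [ 0.473 -0.217  0.033]
pull seed [ 0.383 -0.316  0.031]
top 203 min [ 0.364 -0.368  0.008] max [ 0.407 -0.264  0.043] mid [ 0.385 -0.316  0.026] topmid [ 0.385 -0.315  0.037]
scene 392 min [ 0.365 -0.372  0.008] max [ 0.407 -0.27   0.037] mid [ 0.386 -0.321  0.023] topmid [ 0.386 -0.321  0.031]
casS seed [0.395 0.296 0.041]
top 200 min [0.38  0.292 0.008] max [0.423 0.331 0.062] mid [0.401 0.312 0.035] topmid [0.398 0.313 0.056]
scene 222 min [0.379 0.286 0.008] max [0.418 0.325 0.055] mid [0.399 0.305 0.032] topmid [0.399 0.306 0.049]
casL seed [ 0.458 -0.001  0.076]

[... 537 characters left out ...]
4 0.239 0.093] mid [0.495 0.209 0.052] topmid [0.495 0.206 0.088]
scene 604 min [0.466 0.174 0.009] max [0.523 0.23  0.08 ] mid [0.495 0.202 0.044] topmid [0.494 0.204 0.074]
two top ((600.5293579101562, 161.84197998046875), (49.61443328857422, 183.15774536132812), 0.7929355502128601) 0.017307995045907118
two scene ((616.2085571289062, 133.9459686279297), (84.28384399414062, 238.547119140625), 0.52735435962677) 0.015393433564383907
three top ((635.2979736328125, -148.61441040039062), (232.9697265625, 84.55177307128906), 87.66584014892578) 0.017034753626370254
three scene ((633.7088623046875, -152.46731567382812), (235.6145477294922, 84.65917205810547), 87.50308227539062) 0.015744914316791037
```

View pics/c1.png

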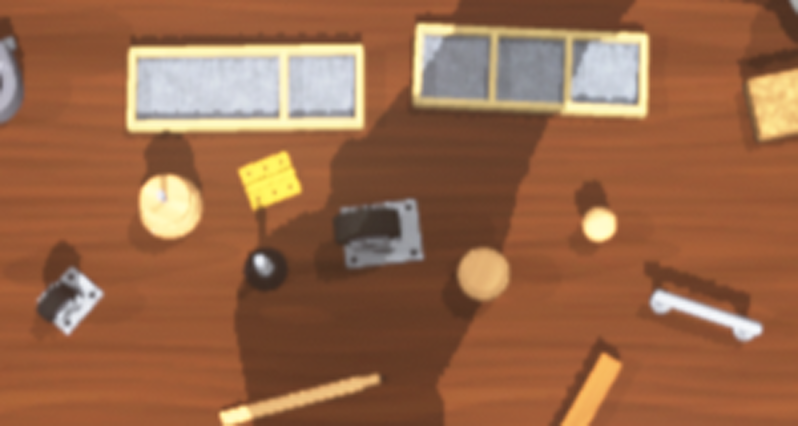

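Identification confirmed in the crop: silver pull (705,315), large knob (483,273), small knob (599,224), levelling foot (266,268), small castor (70,300). The grey castor (380,235) and the bun foot (170,206) stay. The two views agree to about 5 mm, and heights match the text.

I'll go above the pull first.

```bash
cat >> h.py <<'E'
from scipy.spatial.transform import Rotation as Ro
def go(x,y,z,psi):
    s=observe(); R=Ro.from_euler('xyz',s['tcp_rot'],degrees=True)
    d=R.inv().apply(np.array([x,y,z])-s['tcp_pos'])*1000
    r=(R.inv()*Ro.from_euler('xyz',[180,0,psi],degrees=True)).as_rotvec()
    print('t',round(s['time_s'],2),'delta',np.round(d,1),np.round(r,3),'rows',np.ceil(max(np.linalg.norm(d)/62.5,np.degrees(np.linalg.norm(r))/10.7)))
E
python3 - <<'E'
from h import *
go(.385,-.318,.22,71.7)
T=np.array(camera_params('wrist')['extrinsics']);s=observe();R=Ro.from_euler('xyz',s['tcp_rot'],degrees=True)
print(np.round(R.inv().apply(T[:3,3]-s['tcp_pos']),3),np.round(R.inv().as_matrix()@T[:3,:3],2).tolist())
E
```

```text
t 0.1 delta [ 269.7 -154.5   25. ] [-0.001 -0.    -0.942] rows 6.0
[ 0.081  0.001 -0.129] [[-0.0, -0.95, -0.31], [1.0, -0.0, 0.0], [-0.0, -0.31, 0.95]]
```

Call:
move_arm:
  deltas:
    - [270, -154, 25, 0, 0, -0.942, 60]
    - [270, -154, 25, 0, 0, -0.942, 60]
    - [270, -154, 25, 0, 0, -0.942, 60]
    - [270, -154, 25, 0, 0, -0.942, 60]
    - [270, -154, 25, 0, 0, -0.942, 60]
    - [270, -154, 25, 0, 0, -0.942, 60]
    - [270, -154, 25, 0, 0, -0.942, 60]
    - [270, -154, 25, 0, 0, -0.942, 60]
    - [270, -154, 25, 0, 0, -0.942, 60]
  newtons: 40

```text
time_s: 1.23
tcp_pos: [0.385, -0.3192, 0.2203]
tcp_rot: [-180.0, 0.0, 71.6]
force: [-0.6, 0.4, -0.3]
grip_width: 0.0514
gripper_force: 0.0
```

```bash
cat >> h.py <<'E'
def blobs(f,zmin=.008,rad=.1):
    "blob nearest TCP in wrist view"
    s=observe(); snap('wrist',f); P=world(f); c=s['tcp_pos'][:2]
    m=(np.hypot(P[...,0]-c[0],P[...,1]-c[1])<rad)&(P[...,2]>zmin)&(P[...,2]<.12)
    lab,st=cv2.connectedComponentsWithStats(m.astype(np.uint8))[1:3]
    for l in range(1,len(st)):
        if st[l,4]<200: continue
        q=P[lab==l]; zt=np.percentile(q[:,2],99); t=q[q[:,2]>zt-.01]
        r=cv2.minAreaRect((q[:,:2]*1000).astype(np.float32)); r2=cv2.minAreaRect((t[:,:2]*1000).astype(np.float32))
        f2=lambda r:[round(float(a),1) for a in (*r[0],*r[1],r[2])]
        print(st[l],'ztop',round(zt,4),'all',f2(r),'top',f2(r2))
E
python3 - <<'E'
from h import *
blobs('w1'); go(.385,-.318,.22,71.7)
E
```

```text
[ 312  129   16  134 2030] ztop 0.0365 all [387.2, -317.9, 107.3, 11.8, 71.3] top [387.2, -317.9, 107.3, 11.8, 71.3]
t 1.27 delta [ 1.  -0.4  0.3] [-0.    -0.    -0.001] rows 1.0
```

View pics/w1.png

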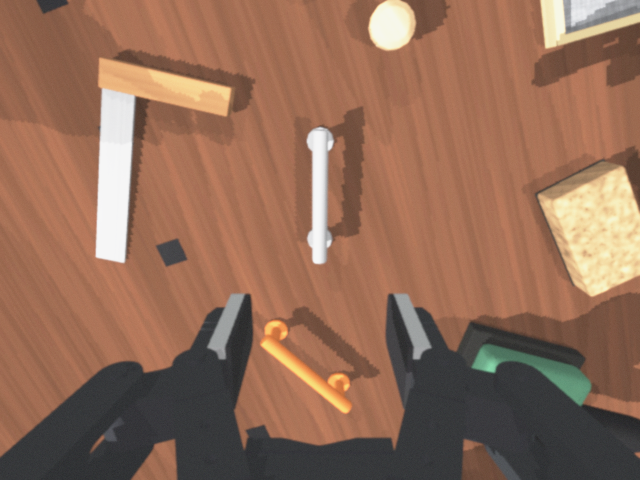

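Centred on the silver pull (320,195), lying along image columns. Descending and gripping.

Call:
move_arm:
  deltas:
    - [1.5, 1.5, 60, 0, 0, 0, 60]
    - [1.5, 1.5, 120, 0, 0, 0, 60]
    - [1.5, 1.5, 165, 0, 0, 0, 50]
    - [1.5, 1.5, 185, 0, 0, 0, 50]
    - [1.5, 1.5, 196, 0, 0, 0, 50]
    - [1.5, 1.5, 196, 0, 0, 0, 40]
    - [1.5, 1.5, 196, 0, 0, 0, 0]
    - [1.5, 1.5, 196, 0, 0, 0, 0]
    - [1.5, 1.5, 196, 0, 0, 0, 0]
    - [1.5, 1.5, 196, 0, 0, 0, 0]
    - [1.5, 1.5, 196, 0, 0, 0, 0]
    - [1.5, 1.5, 196, 0, 0, 0, 0]
  newtons: 50

```text
time_s: 2.78
tcp_pos: [0.3876, -0.318, 0.0251]
tcp_rot: [179.9, 0.0, 71.7]
force: [-1.3, 0.1, 8.7]
grip_width: 0.0102
gripper_force: 49.0
```

Run:
```python
from h import *
s=observe();print(s['grip_width'],s['gripper_force'])
go(.387,-.318,.16,71.3)
go(.6155,.136+.038,.16,90.5)
```

```text
0.01017035062942131 48.9505398273468
t 2.77 delta [  -0.3   -0.4 -134.9] [0.001 0.    0.007] rows 3.0
t 2.77 delta [ 538.6   62.1 -135. ] [ 0.001  0.001 -0.328] rows 9.0
```

Call:
move_arm:
  deltas:
    - [0, 0, -30, 0, 0, 0, 0]
    - [0, 0, -80, 0, 0, 0, 0]
    - [0, 0, -135, 0, 0, 0, 0]
    - [60, 7, -135, 0, 0, -0.04, 0]
    - [120, 14, -135, 0, 0, -0.08, 0]
    - [180, 21, -135, 0, 0, -0.11, 0]
    - [240, 28, -135, 0, 0, -0.15, 0]
    - [300, 35, -135, 0, 0, -0.19, 0]
    - [360, 42, -135, 0, 0, -0.23, 0]
    - [420, 49, -135, 0, 0, -0.27, 0]
    - [480, 56, -135, 0, 0, -0.3, 0]
    - [539, 62, -135, 0, 0, -0.328, 0]
    - [539, 62, -135, 0, 0, -0.328, 0]
    - [539, 62, -135, 0, 0, -0.328, 0]
    - [539, 62, -135, 0, 0, -0.328, 0]

```text
time_s: 4.65
tcp_pos: [0.6153, 0.1735, 0.1597]
tcp_rot: [180.0, 0.0, 90.4]
force: [0.3, -0.4, -1.1]
grip_width: 0.0105
gripper_force: 49.0
```

```bash
cat >> h.py <<'E'
def tray(f,cx,cy,shift=None):
    snap('wrist',f); P=world(f)
    m=(abs(P[...,0]-cx)<.06)&(abs(P[...,1]-cy)<.14)&(P[...,2]>.0125)&(P[...,2]<.021)
    m2=(abs(P[...,0]-cx)<.06)&(abs(P[...,1]-cy)<.14)&(P[...,2]>.002)&(P[...,2]<.008)
    lab,st=cv2.connectedComponentsWithStats(m.astype(np.uint8))[1:3]; l=1+st[1:,4].argmax(); q=P[lab==l]
    print(st[l],cv2.minAreaRect((q[:,:2]*1000).astype(np.float32)),np.median(q[:,2]),q.min(0),q.max(0),'floor',np.median(P[m2][:,2]))
E
python3 - <<'E'
from h import *
s=observe();print(s['grip_width'],s['gripper_force'],s['tcp_pos'],s['force'])
tray('w2',.6155,.136)
E
```

```text
0.010467653605373063 49.03308928012848 [0.61532564 0.17346291 0.1597077 ] [ 0.3371002  -0.38320511 -1.07147677]
[ 257   96  130  231 5242] ((618.4603271484375, 169.87725830078125), (82.27545166015625, 165.4703369140625), 0.5062742233276367) 0.017325982645427757 [0.57666276 0.08750253 0.01252161] [0.66023811 0.25281933 0.01976165] floor 0.005587677900049659
```

View pics/w2.png

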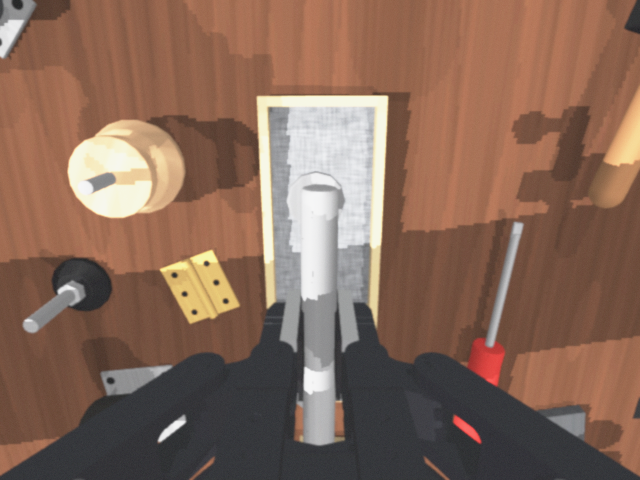

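Pull held straight (320,310) over the long pocket (322,200). Tray centre x is 618 mm, so I shift 3 mm and lower.

Call:
move_arm:
  deltas:
    - [0, 3, 50, 0, 0, 0, 0]
    - [0, 3, 95, 0, 0, 0, 0]
    - [0, 3, 115, 0, 0, 0, 0]
    - [0, 3, 124, 0, 0, 0, 0]
    - [0, 3, 130, 0, 0, 0, 0]
    - [0, 3, 130, 0, 0, 0, 0]
    - [0, 3, 130, 0, 0, 0, 0]
    - [0, 3, 130, 0, 0, 0, 15]
    - [0, 3, 130, 0, 0, 0, 30]
    - [0, 3, 130, 0, 0, 0, 35]
    - [0, 3, 130, 0, 0, 0, 35]
    - [0, 3, 115, 0, 0, 0, 35]
    - [0, 3, 80, 0, 0, 0, 35]
    - [0, 3, 20, 0, 0, 0, 50]
    - [0, 3, -20, 0, 0, 0, 80]
    - [0, 3, -60, 0, 0, 0, 85]
    - [0, 3, -60, 0, 0, 0, 85]

```text
time_s: 6.82
tcp_pos: [0.6192, 0.175, 0.2232]
tcp_rot: [179.7, -0.1, 90.5]
force: [-0.3, 0.1, -0.1]
grip_width: 0.0731
gripper_force: 0.0
```

Run:
```python
from h import *
s=observe();print(s['grip_width'],s['gripper_force'],s['force'])
blobs('w3',zmin=.024); go(.424,-.101,.22,87.6)
```

```text
0.0730779809528621 0.0 [-0.29268908  0.11212169 -0.10993364]
[ 307  133   16  134 1993] ztop 0.0395 all [616.9, 173.3, 11.7, 108.0, 0.6] top [616.9, 173.3, 11.7, 108.0, 0.6]
t 6.88 delta [-274.1 -197.     0.5] [ 0.002 -0.001  0.051] rows 6.0
```

Pull placed at (617,173), top 39.5 mm (5+35), straight. Next is the large knob.

Call:
move_arm:
  deltas:
    - [-50, -36, 0, 0, 0, 0.01, 85]
    - [-100, -72, 0, 0, 0, 0.02, 85]
    - [-150, -108, 0, 0, 0, 0.03, 85]
    - [-200, -144, 0, 0, 0, 0.04, 85]
    - [-250, -180, 0, 0, 0, 0.05, 85]
    - [-274, -197, 0, 0, 0, 0.05, 85]
    - [-274, -197, 0, 0, 0, 0.05, 85]
    - [-274, -197, 0, 0, 0, 0.05, 85]
    - [-274, -197, 0, 0, 0, 0.05, 85]

```text
time_s: 8.0
tcp_pos: [0.4241, -0.1002, 0.2191]
tcp_rot: [-180.0, -0.0, 87.7]
force: [0.7, -0.8, -0.4]
grip_width: 0.0724
gripper_force: 0.0
```

Run:
```python
from h import *
blobs('w4'); go(.424,-.101,.026,87.6)
```

```text
[347  68  53  27 871] ztop 0.0779 all [464.7, -15.8, 12.5, 35.0, 66.1] top [465.9, -14.5, 9.2, 20.7, 66.1]
[ 286  170   64   65 3198] ztop 0.0463 all [424.5, -100.5, 49.2, 48.9, 14.9] top [424.5, -100.6, 48.9, 49.1, 21.6]
t 8.05 delta [ -0.8  -0.  193.1] [-0.    -0.     0.002] rows 4.0
```

Call:
move_arm:
  deltas:
    - [0, 0, 60, 0, 0, 0, 85]
    - [0, 0, 120, 0, 0, 0, 85]
    - [0, 0, 165, 0, 0, 0, 85]
    - [0, 0, 185, 0, 0, 0, 85]
    - [0, 0, 193, 0, 0, 0, 85]
    - [0, 0, 193, 0, 0, 0, 70]
    - [0, 0, 193, 0, 0, 0, 40]
    - [0, 0, 193, 0, 0, 0, 40]
    - [0, 0, 193, 0, 0, 0, 40]
    - [0, 0, 193, 0, 0, 0, 40]
    - [0, 0, 193, 0, 0, 0, 40]
  newtons: 40

```text
time_s: 9.43
tcp_pos: [0.4242, -0.101, 0.0274]
tcp_rot: [179.9, -0.0, 87.6]
force: [-0.9, 1.1, 5.8]
grip_width: 0.048
gripper_force: 40.3
```

Run:
```python
from h import *
s=observe();print(s['grip_width'],s['gripper_force'],s['force'],s['tcp_pos'])
go(.618,.136-.076,.16,90.5)
```

```text
0.04796813323878373 40.312276655458845 [-0.87717155  1.10748892  5.79886969] [ 0.42417385 -0.10103081  0.02737572]
t 9.43 delta [ 168.9  187.3 -132.3] [ 0.001 -0.    -0.05 ] rows 5.0
```

Call:
move_arm:
  deltas:
    - [0, 0, -30, 0, 0, 0, 40]
    - [0, 0, -85, 0, 0, 0, 40]
    - [0, 0, -132, 0, 0, 0, 40]
    - [40, 44, -132, 0, 0, -0.01, 40]
    - [80, 88, -132, 0, 0, -0.02, 40]
    - [120, 132, -132, 0, 0, -0.03, 40]
    - [150, 165, -132, 0, 0, -0.05, 40]
    - [169, 187, -132, 0, 0, -0.05, 40]
    - [169, 187, -132, 0, 0, -0.05, 40]
    - [169, 187, -132, 0, 0, -0.05, 40]
    - [169, 187, -132, 0, 0, -0.05, 40]

```text
time_s: 10.8
tcp_pos: [0.6173, 0.0594, 0.1589]
tcp_rot: [180.0, 0.0, 90.5]
force: [-0.4, 0.3, -0.8]
grip_width: 0.0483
gripper_force: 41.5
```

Run:
```python
from h import *
s=observe();print(s['grip_width'],s['gripper_force'],s['force'],s['tcp_pos'])
go(.618,.060,.0325,90.5)
snap('wrist','w5')
```

```text
0.04825723771853207 41.50385987246409 [-0.38710778  0.30904175 -0.81069892] [0.61726332 0.05939205 0.15887593]
t 10.8 delta [  0.6   0.7 126.4] [ 0.     0.    -0.001] rows 3.0
```

View pics/w5.png

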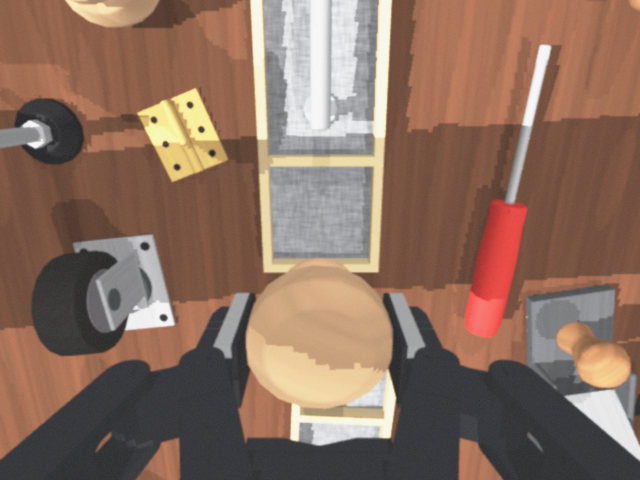

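Large knob is level in the jaws (320,340), and the short pocket (322,210) is in line. Lowering.

Call:
move_arm:
  deltas:
    - [0, 1, 50, 0, 0, 0, 40]
    - [0, 1, 95, 0, 0, 0, 40]
    - [0, 1, 113, 0, 0, 0, 40]
    - [0, 1, 121, 0, 0, 0, 40]
    - [0, 1, 126, 0, 0, 0, 40]
    - [0, 1, 126, 0, 0, 0, 40]
    - [0, 1, 126, 0, 0, 0, 40]
    - [0, 1, 126, 0, 0, 0, 62]
    - [0, 1, 126, 0, 0, 0, 70]
    - [0, 1, 126, 0, 0, 0, 75]
    - [0, 1, 126, 0, 0, 0, 75]
    - [0, 1, 110, 0, 0, 0, 75]
    - [0, 1, 70, 0, 0, 0, 75]
    - [0, 1, 10, 0, 0, 0, 70]
    - [0, 1, -50, 0, 0, 0, 65]
    - [0, 1, -62, 0, 0, 0, 65]
    - [0, 1, -62, 0, 0, 0, 65]

```text
time_s: 12.98
tcp_pos: [0.6186, 0.0601, 0.2213]
tcp_rot: [179.9, -0.0, 90.5]
force: [-1.1, -0.3, -1.0]
grip_width: 0.0556
gripper_force: 0.0
```

Run:
```python
from h import *
s=observe();print(s['grip_width'],s['gripper_force'],s['force'])
blobs('w6',zmin=.024); go(.473,-.215,.22,87.6)
```

```text
0.05558037940345525 0.0 [-1.09256098 -0.33477955 -1.01789886]
[310  65  17  59 942] ztop 0.0402 all [617.9, 139.9, 11.5, 40.0, 0.0] top [617.9, 139.9, 11.5, 40.0, 0.0]
[ 287  170   64   65 3258] ztop 0.05 all [619.0, 60.3, 49.4, 48.9, 86.1] top [619.0, 60.3, 49.4, 48.9, 86.1]
t 13.03 delta [-2.737e+02 -1.477e+02  2.000e-01] [-0.     0.     0.051] rows 5.0
```

Large knob is in place (619,60), top 50 mm. Now the small knob.

Call:
move_arm:
  deltas:
    - [-55, -30, 0, 0, 0, 0.01, 65]
    - [-110, -60, 0, 0, 0, 0.02, 65]
    - [-165, -90, 0, 0, 0, 0.03, 65]
    - [-220, -120, 0, 0, 0, 0.04, 65]
    - [-274, -148, 0, 0, 0, 0.05, 65]
    - [-274, -148, 0, 0, 0, 0.05, 65]
    - [-274, -148, 0, 0, 0, 0.05, 65]
    - [-274, -148, 0, 0, 0, 0.05, 65]

```text
time_s: 14.02
tcp_pos: [0.4735, -0.2139, 0.2199]
tcp_rot: [-180.0, -0.0, 87.8]
force: [0.3, 0.1, 0.7]
grip_width: 0.0555
gripper_force: 0.0
```

Run:
```python
from h import *
blobs('w7',rad=.06); go(.473,-.215,.022,87.6)
```

```text
[ 300  181   39   41 1268] ztop 0.0383 all [474.5, -215.1, 31.2, 30.7, 85.6] top [474.7, -215.1, 31.2, 30.3, 86.9]
t 14.07 delta [ -1.1  -0.4 198. ] [-0.    -0.001  0.003] rows 4.0
```

Call:
move_arm:
  deltas:
    - [-1, 1, 60, 0, 0, 0, 65]
    - [-1, 1, 120, 0, 0, 0, 65]
    - [-1, 1, 170, 0, 0, 0, 65]
    - [-1, 1, 190, 0, 0, 0, 65]
    - [-1, 1, 198, 0, 0, 0, 65]
    - [-1, 1, 198, 0, 0, 0, 55]
    - [-1, 1, 198, 0, 0, 0, 25]
    - [-1, 1, 198, 0, 0, 0, 25]
    - [-1, 1, 198, 0, 0, 0, 25]
    - [-1, 1, 198, 0, 0, 0, 25]
    - [-1, 1, 198, 0, 0, 0, 25]

```text
time_s: 15.45
tcp_pos: [0.4745, -0.2163, 0.0234]
tcp_rot: [179.9, 0.0, 87.6]
force: [-0.6, 0.6, 4.7]
grip_width: 0.0299
gripper_force: 39.1
```

Run:
```python
from h import *
s=observe();print(s['grip_width'],s['gripper_force'],s['force'],s['tcp_pos'])
a=np.radians(-2.4); c=np.array([.6345,-.150])
for k in(-.076,0,.076): print(k,c+k*np.array([-np.sin(a),np.cos(a)]))
p=c-.076*np.array([-np.sin(a),np.cos(a)])
go(p[0],p[1],.16,87.6)
```

```text
0.029909568300857826 39.07451635828693 [-0.56891257  0.59402691  4.71195091] [ 0.4744778  -0.21631528  0.02335028]
-0.076 [ 0.63131745 -0.22593334]
0 [ 0.6345 -0.15  ]
0.076 [ 0.63768255 -0.07406666]
t 15.45 delta [  -3.2  157.3 -136.4] [0.002 0.    0.001] rows 4.0
```

Call:
move_arm:
  deltas:
    - [0, 0, -30, 0, 0, 0, 25]
    - [0, 0, -85, 0, 0, 0, 25]
    - [0, 0, -136, 0, 0, 0, 25]
    - [-1, 50, -136, 0, 0, 0, 25]
    - [-2, 105, -136, 0, 0, 0, 25]
    - [-3, 157, -136, 0, 0, 0, 25]
    - [-3, 157, -136, 0, 0, 0, 25]
    - [-3, 157, -136, 0, 0, 0, 25]
    - [-3, 157, -136, 0, 0, 0, 25]

```text
time_s: 16.58
tcp_pos: [0.63, -0.226, 0.1589]
tcp_rot: [-180.0, 0.0, 87.6]
force: [0.4, 0.3, -0.4]
grip_width: 0.0299
gripper_force: 39.7
```

Run:
```python
from h import *
s=observe();print(s['grip_width'],s['gripper_force'],s['tcp_pos'])
tray('w8',.6345,-.15)
go(.6313,-.2259,.0285,87.6)
```

```text
0.029889170547842903 39.72357064776588 [ 0.62996397 -0.22595788  0.15891347]
[ 253    0  141  274 9010] ((635.111572265625, -180.70654296875), (176.02215576171875, 82.41133117675781), 87.250244140625) 0.017279970855396537 [ 0.59002084 -0.26972353  0.01252329] [ 0.68007623 -0.09160237  0.0204751 ] floor 0.005566174590717093
t 16.62 delta [1.000e-01 1.300e+00 1.303e+02] [-0.     0.     0.001] rows 3.0
```

View pics/w8.png

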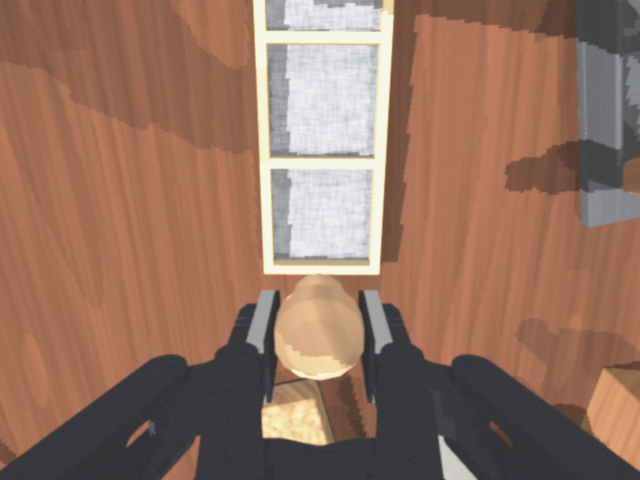

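Small knob is level in the jaws (320,330), over the end pocket (322,215). Wall-fit pocket centre is about (633,-227), so lowering with a 3 mm correction.

Call:
move_arm:
  deltas:
    - [-1.5, 3, 50, 0, 0, 0, 25]
    - [-1.5, 3, 95, 0, 0, 0, 25]
    - [-1.5, 3, 116, 0, 0, 0, 25]
    - [-1.5, 3, 125, 0, 0, 0, 25]
    - [-1.5, 3, 130, 0, 0, 0, 25]
    - [-1.5, 3, 130, 0, 0, 0, 25]
    - [-1.5, 3, 130, 0, 0, 0, 25]
    - [-1.5, 3, 130, 0, 0, 0, 40]
    - [-1.5, 3, 130, 0, 0, 0, 45]
    - [-1.5, 3, 130, 0, 0, 0, 45]
    - [-1.5, 3, 130, 0, 0, 0, 45]
    - [-1.5, 3, 112, 0, 0, 0, 48]
    - [-1.5, 3, 70, 0, 0, 0, 50]
    - [-1.5, 3, 10, 0, 0, 0, 50]
    - [-1.5, 3, -50, 0, 0, 0, 50]
    - [-1.5, 3, -62, 0, 0, 0, 50]
    - [-1.5, 3, -62, 0, 0, 0, 50]

```text
time_s: 18.75
tcp_pos: [0.6337, -0.2273, 0.2213]
tcp_rot: [179.9, 0.0, 87.7]
force: [-0.4, 0.7, -0.8]
grip_width: 0.0425
gripper_force: 0.0
```

Run:
```python
from h import *
s=observe();print(s['grip_width'],s['gripper_force'],s['force'])
blobs('w9',zmin=.024); go(.4335,.113,.22,87.6)
```

```text
0.042546654021586514 0.0 [-0.42438836  0.74358331 -0.814584  ]
[ 299  178   40   42 1306] ztop 0.0419 all [634.0, -225.8, 30.8, 31.5, 23.7] top [634.3, -225.9, 31.4, 30.7, 86.3]
t 18.8 delta [ 3.317e+02 -2.136e+02  1.000e-01] [-0.001 -0.     0.001] rows 7.0
```

Call:
move_arm:
  deltas:
    - [50, -32, 0, 0, 0, 0, 50]
    - [100, -64, 0, 0, 0, 0, 50]
    - [150, -96, 0, 0, 0, 0, 50]
    - [200, -128, 0, 0, 0, 0, 50]
    - [250, -160, 0, 0, 0, 0, 50]
    - [300, -192, 0, 0, 0, 0, 50]
    - [332, -214, 0, 0, 0, 0, 50]
    - [332, -214, 0, 0, 0, 0, 50]
    - [332, -214, 0, 0, 0, 0, 50]
    - [332, -214, 0, 0, 0, 0, 50]

```text
time_s: 20.05
tcp_pos: [0.4337, 0.1123, 0.2199]
tcp_rot: [-180.0, 0.0, 87.6]
force: [-0.3, 0.8, 0.1]
grip_width: 0.043
gripper_force: 0.0
```

Run:
```python
from h import *
blobs('w10',rad=.06); go(.4335,.113,.040,87.6)
```

```text
[ 297  168   47   47 1535] ztop 0.0632 all [434.9, 114.4, 38.6, 38.4, 22.4] top [435.2, 114.6, 9.3, 9.3, 47.2]
t 20.1 delta [ 6.0e-01 -1.0e-01  1.8e+02] [-0.001  0.    -0.001] rows 3.0
```

View pics/w10.png

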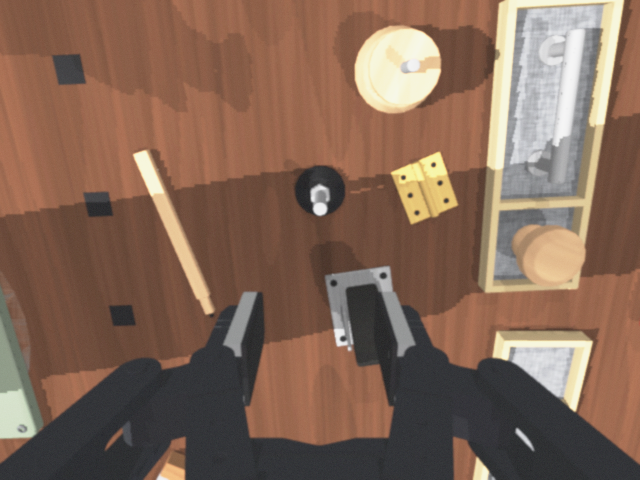

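Levelling foot at (320,190), stud tip (320,208), upright and clear of neighbours.

Call:
move_arm:
  deltas:
    - [2, 1, 60, 0, 0, 0, 50]
    - [2, 1, 115, 0, 0, 0, 50]
    - [2, 1, 155, 0, 0, 0, 50]
    - [2, 1, 173, 0, 0, 0, 50]
    - [2, 1, 180, 0, 0, 0, 50]
    - [2, 1, 180, 0, 0, 0, 40]
    - [2, 1, 180, 0, 0, 0, 0]
    - [2, 1, 180, 0, 0, 0, 0]
    - [2, 1, 180, 0, 0, 0, 0]
    - [2, 1, 180, 0, 0, 0, 0]
    - [2, 1, 180, 0, 0, 0, 0]
    - [2, 1, 180, 0, 0, 0, 0]
  newtons: 50

```text
time_s: 21.6
tcp_pos: [0.4349, 0.1152, 0.0409]
tcp_rot: [179.9, -0.0, 87.6]
force: [-0.8, -0.2, 9.0]
grip_width: 0.0081
gripper_force: 49.5
```

Run:
```python
from h import *
s=observe();print(s['grip_width'],s['gripper_force'],s['force'],s['tcp_pos'])
go(.6385,-.0745,.19,87.5)
```

```text
0.00806033430265162 49.461795687675476 [-0.76880102 -0.15999423  9.0187742 ] [0.43485133 0.11519971 0.04093501]
t 21.6 delta [-181.1  211.4 -148.9] [ 0.001 -0.     0.002] rows 6.0
```

Call:
move_arm:
  deltas:
    - [0, 0, -30, 0, 0, 0, 0]
    - [0, 0, -85, 0, 0, 0, 0]
    - [0, 0, -130, 0, 0, 0, 0]
    - [0, 0, -149, 0, 0, 0, 0]
    - [-38, 44, -149, 0, 0, 0, 0]
    - [-76, 88, -149, 0, 0, 0, 0]
    - [-114, 133, -149, 0, 0, 0, 0]
    - [-150, 175, -149, 0, 0, 0, 0]
    - [-181, 211, -149, 0, 0, 0, 0]
    - [-181, 211, -149, 0, 0, 0, 0]
    - [-181, 211, -149, 0, 0, 0, 0]
    - [-181, 211, -149, 0, 0, 0, 0]

```text
time_s: 23.1
tcp_pos: [0.6376, -0.0734, 0.1897]
tcp_rot: [-180.0, -0.0, 87.7]
force: [0.1, 0.8, -0.5]
grip_width: 0.0087
gripper_force: 49.0
```

Run:
```python
from h import *
s=observe();print(s['grip_width'],s['gripper_force'],s['tcp_pos'])
tray('w11',.6345,-.15)
go(.6385,-.0745,.046,87.5)
```

```text
0.008735250217850708 49.00371193885803 [ 0.63756364 -0.07338075  0.18970709]
[ 265  153  113  159 3178] ((638.85205078125, -98.30010986328125), (128.4721221923828, 82.22814178466797), 87.17369079589844) 0.01735451175448488 [ 0.5956471  -0.16447295  0.01250969] [ 0.68284144 -0.03248764  0.01985974] floor 0.005594710410055825
t 23.15 delta [ -0.9   0.9 143.7] [ 0.    -0.     0.004] rows 3.0
```

View pics/w11.png

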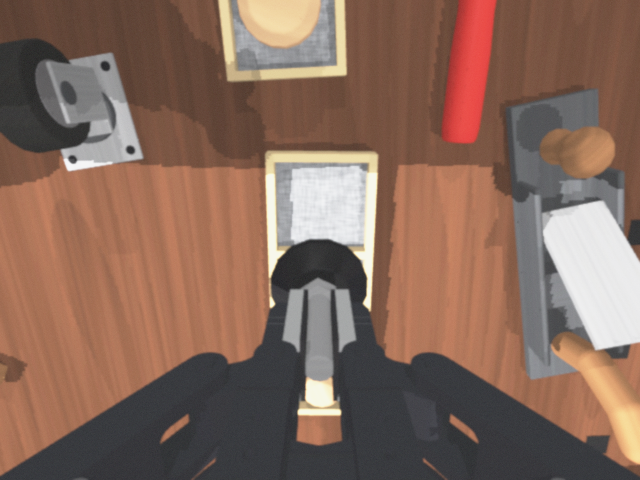

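Foot held upright (320,275), and the far pocket (322,200) is in line. Lowering.

Call:
move_arm:
  deltas:
    - [-1.5, 2, 50, 0, 0, 0, 0]
    - [-1.5, 2, 105, 0, 0, 0, 0]
    - [-1.5, 2, 129, 0, 0, 0, 0]
    - [-1.5, 2, 139, 0, 0, 0, 0]
    - [-1.5, 2, 143.5, 0, 0, 0, 0]
    - [-1.5, 2, 143.5, 0, 0, 0, 0]
    - [-1.5, 2, 143.5, 0, 0, 0, 0]
    - [-1.5, 2, 143.5, 0, 0, 0, 15]
    - [-1.5, 2, 143.5, 0, 0, 0, 30]
    - [-1.5, 2, 143.5, 0, 0, 0, 35]
    - [-1.5, 2, 143.5, 0, 0, 0, 35]
    - [-1.5, 2, 125, 0, 0, 0, 35]
    - [-1.5, 2, 85, 0, 0, 0, 40]
    - [-1.5, 2, 25, 0, 0, 0, 50]
    - [-1.5, 2, -30, 0, 0, 0, 60]
    - [-1.5, 2, -30, 0, 0, 0, 60]
    - [-1.5, 2, -30, 0, 0, 0, 60]

```text
time_s: 25.28
tcp_pos: [0.6396, -0.0759, 0.2198]
tcp_rot: [180.0, 0.0, 87.7]
force: [-0.3, 0.4, -1.4]
grip_width: 0.051
gripper_force: 0.0
```

Run:
```python
from h import *
s=observe();print(s['grip_width'],s['gripper_force'],s['force'])
blobs('w12',zmin=.024); go(.400,.309,.22,120)
```

```text
0.051043192288994205 0.0 [-0.30495852  0.43975027 -1.42104482]
[310 190  19  31 409] ztop 0.068 all [640.7, -75.4, 13.4, 14.6, 87.4] top [641.0, -76.8, 9.5, 9.4, 89.6]
t 25.32 delta [ 374.8 -255.    -0.7] [-0.001 -0.    -0.564] rows 8.0
```

Foot placed (641,-76), upright. Now the small castor.

Call:
move_arm:
  deltas:
    - [50, -34, 0, 0, 0, -0.08, 60]
    - [100, -68, 0, 0, 0, -0.15, 60]
    - [150, -102, 0, 0, 0, -0.23, 60]
    - [200, -136, 0, 0, 0, -0.3, 60]
    - [250, -170, 0, 0, 0, -0.38, 60]
    - [300, -204, 0, 0, 0, -0.45, 60]
    - [350, -238, 0, 0, 0, -0.53, 60]
    - [375, -255, 0, 0, 0, -0.564, 60]
    - [375, -255, 0, 0, 0, -0.564, 60]
    - [375, -255, 0, 0, 0, -0.564, 60]
    - [375, -255, 0, 0, 0, -0.564, 60]

```text
time_s: 26.7
tcp_pos: [0.401, 0.3083, 0.2191]
tcp_rot: [-180.0, 0.0, 119.9]
force: [0.4, 0.0, -0.7]
grip_width: 0.0514
gripper_force: 0.0
```

Run:
```python
from h import *
s=observe();print(s['tcp_pos'],s['tcp_rot'])
blobs('w13',rad=.07)
P=world('w13');q=P[(np.hypot(P[...,0]-.4,P[...,1]-.309)<.06)&(P[...,2]>.001)]
for a,b in((.0015,.0055),(.036,.06)):
    t=q[(q[:,2]>a)&(q[:,2]<b)]; print(len(t),cv2.minAreaRect((t[:,:2]*1000).astype(np.float32)))
im=cv2.imread('pics/w13.png'); cv2.imwrite('pics/c13.png',cv2.resize(im[120:280,220:420],None,fx=3,fy=3,interpolation=cv2.INTER_CUBIC))
```

```text
[0.40099716 0.30830176 0.21912979] [-1.79970980e+02  1.89251762e-02  1.19864211e+02]
[ 297  170   44   54 1643] ztop 0.0551 all [399.0, 312.1, 29.7, 38.7, 49.9] top [399.5, 312.2, 18.5, 33.5, 51.0]
2151 ((400.13946533203125, 308.9731140136719), (115.98560333251953, 119.00365447998047), 3.5297679901123047)
1480 ((399.0528869628906, 312.0426940917969), (29.736513137817383, 38.535614013671875), 50.665435791015625)
```

View pics/c13.png

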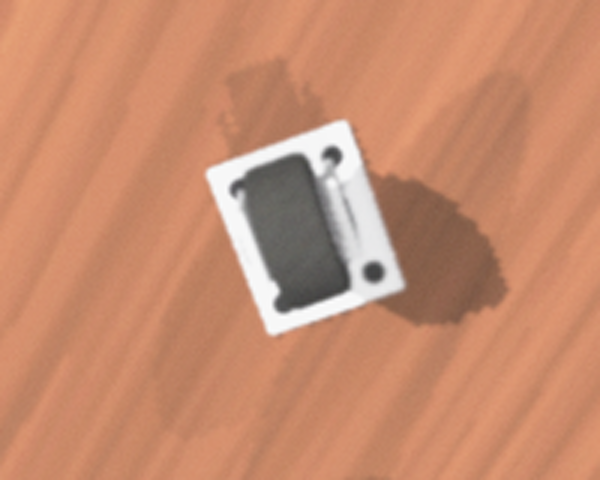

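Castor: wheel crop (295,230), rolling direction leaning 20° left. Plate corners are (345,120), (207,172), (405,290) and (270,333). Working out the plate centre and offset.

Run:
```python
from h import *
z=np.load('pics/w13.npz');K=z['K'];T=z['T']
c=np.array([[345,120],[207,172],[405,290],[270,333]])/3+[220,120]
W=[]
for u,v in c:
    d=T[:3,:3]@np.linalg.inv(K)@[u,v,1]; W.append(T[:3,3]+d*(.003-T[2,3])/d[2])
W=np.array(W); print(np.round(W,4),np.linalg.norm(W[0]-W[1]),np.linalg.norm(W[0]-W[2]))
m=W.mean(0); o=np.array([.3992,.3122])-m[:2]; print(m,o, 'along141',o@[np.cos(np.radians(141)),np.sin(np.radians(141))])
v=W[0]-W[2];print('dir',np.degrees(np.arctan2(v[1],v[0]))); v=W[1]-W[3];print(np.degrees(np.arctan2(v[1],v[0])))
go(.3992,.3122,.024,140.5)
```

```text
[[0.3998 0.3391 0.003 ]
 [0.3734 0.3071 0.003 ]
 [0.4401 0.3053 0.003 ]
 [0.4124 0.2741 0.003 ]] 0.04154909850901492 0.052658673706811376
[0.40641976 0.30639793 0.003     ] [-0.00721976  0.00580207] along141 0.009262169047167909
dir 139.95406476120925
139.87543010045042
t 26.75 delta [  4.2   0.4 195.2] [-0.    0.   -0.36] rows 4.0
```

Call:
move_arm:
  deltas:
    - [4, 0, 40, 0, 0, -0.12, 60]
    - [4, 0, 80, 0, 0, -0.25, 60]
    - [4, 0, 110, 0, 0, -0.352, 60]
    - [4, 0, 120, 0, 0, -0.352, 60]
    - [4, 0, 160, 0, 0, -0.352, 60]
    - [4, 0, 185, 0, 0, -0.352, 60]
    - [4, 0, 195, 0, 0, -0.352, 60]
    - [4, 0, 195, 0, 0, -0.352, 50]
    - [4, 0, 195, 0, 0, -0.352, 20]
    - [4, 0, 195, 0, 0, -0.352, 20]
    - [4, 0, 195, 0, 0, -0.352, 20]
    - [4, 0, 195, 0, 0, -0.352, 20]
    - [4, 0, 195, 0, 0, -0.352, 20]
  newtons: 50

```text
time_s: 28.38
tcp_pos: [0.399, 0.313, 0.0256]
tcp_rot: [179.9, 0.0, 140.1]
force: [-0.6, -0.5, 6.3]
grip_width: 0.0274
gripper_force: 49.9
```

Run:
```python
from h import *
s=observe();print(s['grip_width'],s['gripper_force'],s['force'],s['tcp_pos'])
# pocket centre (.6365,-.151); plate centre 8 mm behind TCP along tool x (~+y)
go(.6368,-.143,.19,87.3)
```

```text
0.027354840073753772 49.908292293548584 [-0.60985018 -0.46553048  6.26022016] [0.39896088 0.31299216 0.02555238]
t 28.38 delta [-475.  -196.9 -164.7] [ 0.002 -0.001  0.921] rows 9.0
```

Call:
move_arm:
  deltas:
    - [0, 0, -40, 0, 0, 0, 20]
    - [0, 0, -100, 0, 0, 0, 20]
    - [0, 0, -150, 0, 0, 0, 20]
    - [0, 0, -165, 0, 0, 0, 20]
    - [-50, -21, -165, 0, 0, 0.1, 20]
    - [-100, -42, -165, 0, 0, 0.2, 20]
    - [-150, -63, -165, 0, 0, 0.3, 20]
    - [-200, -84, -165, 0, 0, 0.4, 20]
    - [-250, -105, -165, 0, 0, 0.5, 20]
    - [-300, -126, -165, 0, 0, 0.6, 20]
    - [-350, -147, -165, 0, 0, 0.7, 20]
    - [-400, -168, -165, 0, 0, 0.8, 20]
    - [-450, -187, -165, 0, 0, 0.88, 20]
    - [-475, -197, -165, 0, 0, 0.921, 20]
    - [-475, -197, -165, 0, 0, 0.921, 20]
    - [-475, -197, -165, 0, 0, 0.921, 20]
    - [-475, -197, -165, 0, 0, 0.921, 20]

```text
time_s: 30.5
tcp_pos: [0.6366, -0.1422, 0.1898]
tcp_rot: [180.0, -0.0, 87.4]
force: [0.3, 0.1, -0.7]
grip_width: 0.0273
gripper_force: 49.8
```

Run:
```python
from h import *
s=observe();print(s['grip_width'],s['gripper_force'],s['tcp_pos'])
snap('wrist','w14')
go(.6368,-.143,.0306,87.3)
```

```text
0.02727247201913302 49.8183935880661 [ 0.63664996 -0.14215224  0.18984699]
t 30.55 delta [-8.000e-01  1.000e-01  1.592e+02] [ 0.    -0.     0.002] rows 3.0
```

View pics/w14.png

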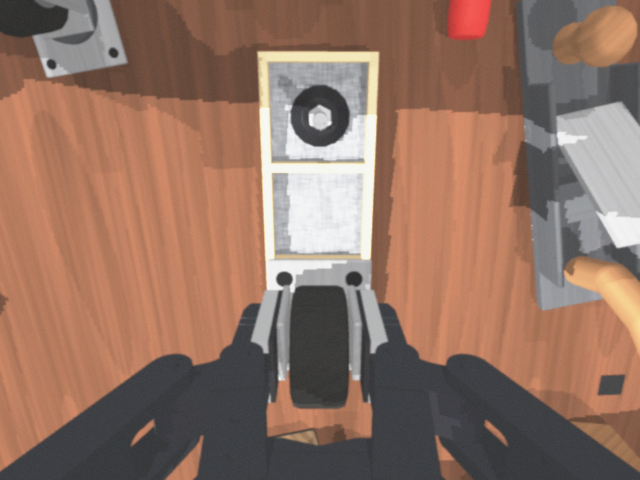

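Castor square and level in the jaws, plate edge (320,265), middle pocket (320,212) empty. Lowering.

Call:
move_arm:
  deltas:
    - [-1, 0, 55, 0, 0, 0, 20]
    - [-1, 0, 115, 0, 0, 0, 20]
    - [-1, 0, 142, 0, 0, 0, 20]
    - [-1, 0, 153, 0, 0, 0, 20]
    - [-1, 0, 159, 0, 0, 0, 20]
    - [-1, 0, 159, 0, 0, 0, 20]
    - [-1, 0, 159, 0, 0, 0, 20]
    - [-1, 0, 159, 0, 0, 0, 36]
    - [-1, 0, 159, 0, 0, 0, 42]
    - [-1, 0, 159, 0, 0, 0, 42]
    - [-1, 0, 159, 0, 0, 0, 42]
    - [-1, 0, 145, 0, 0, 0, 45]
    - [-1, 0, 100, 0, 0, 0, 50]
    - [-1, 0, 40, 0, 0, 0, 60]
    - [-1, 0, -20, 0, 0, 0, 60]
    - [-1, 0, -60, 0, 0, 0, 60]
    - [-50, 0, -60, 0, 0, 0, 60]
    - [-50, 0, -60, 0, 0, 0, 60]
    - [-50, 0, -60, 0, 0, 0, 60]

```text
time_s: 32.92
tcp_pos: [0.6344, -0.1925, 0.2498]
tcp_rot: [180.0, -0.0, 87.4]
force: [0.0, 0.7, 0.8]
grip_width: 0.0512
gripper_force: 0.0
```

Run:
```python
from h import *
s=observe();print(s['grip_width'],s['force'],s['time_s'])
blobs('w15',zmin=.024,rad=.14)
P=world('w15');q=P[(abs(P[...,0]-.6365)<.03)&(abs(P[...,1]+.151)<.03)]
h=q[(q[:,2]>.003)&(q[:,2]<.012)]; print(len(h),np.histogram(h[:,2],8))
im,d=snap('top','top1')
w=cv2.imread('pics/w15.png')
cv2.imwrite('pics/c15.png',np.hstack([cv2.resize(im[170:330,140:400],(520,320)),cv2.resize(w,(280,210))[0:210].copy().__class__ and cv2.copyMakeBorder(cv2.resize(w,(280,210)),0,110,0,0,0)]))
```

```text
0.05119370095822973 [0.04257635 0.72743009 0.84560966] 32.925
[310  34  19  25 362] ztop 0.0689 all [641.1, -78.4, 12.4, 14.4, 86.2] top [641.4, -77.0, 9.3, 9.1, 86.7]
[ 307  111   31   51 1343] ztop 0.0601 all [640.5, -144.3, 39.4, 24.2, 87.4] top [638.0, -144.3, 33.1, 18.9, 87.4]
[ 302  211   36   38 1056] ztop 0.0431 all [634.9, -225.3, 31.1, 31.2, 60.9] top [634.8, -225.4, 30.8, 31.2, 60.9]
3022 (array([ 98, 495, 793, 376, 430, 582, 217,  31]), array([0.00324333, 0.00418944, 0.00513556, 0.00608168, 0.00702779,
       0.00797391, 0.00892002, 0.00986614, 0.01081226]))
```

View pics/w15.png

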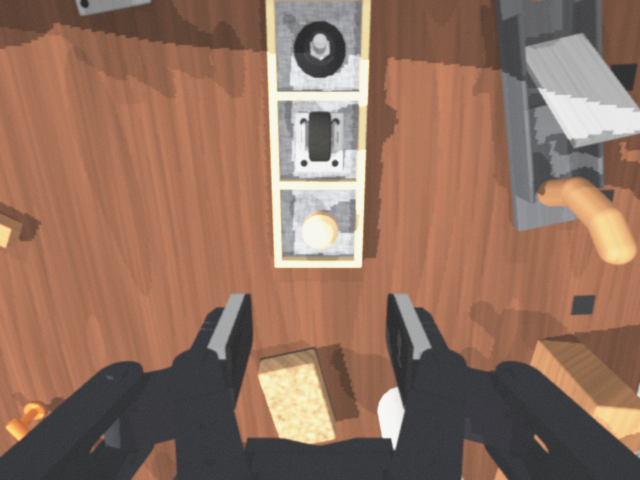

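All three pockets are filled: foot (320,48), castor plate (320,138) and knob (320,230), each centred. The heights match, so I'm handing in.

```bash
python3 -c "
from h import *
print(job_done())"
```

```text
the job is handed in; nothing more can be done
None
```

I placed all five fittings in their pockets, upright and within a few millimetres of centre by camera check, left the large castor and bun foot alone, and handed the job in at 33 s (no verdict came back).

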